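# Open the stone case past its sprung catch

## Robot

A 6-joint arm with a two-finger parallel gripper is mounted at the origin on the work surface. World frame = base frame: x ahead of the robot, y to its left, z up, the work surface at z = 0. Lengths are in m, angles in rad, forces in N, time in s.
With the tool pointing down it reaches from about 0.35 to 0.775 m from the base axis. Payload 7.3 kg.
Tool frame: the origin (TCP) lies at the very end of the fingers, on their centre line; the grasp point (between the pads) lies 19 mm behind it; z points along the fingers, x is the direction in which the jaws open and shut, and the axes are right-handed (so a half turn about z gives the same grasp; the last joint's range is limited). The gripper opens to 92 mm and grips with 3 to 60 N. Pads are 19 mm wide; open, the fingers measure 130 mm over their backs; the gripper's body (75 mm by 190 mm) begins 47 mm behind the grasp point.
Start: joints at [-1.334, 0.342, 1.524, -0, 1.275, -0.146], TCP at [0.196, -0.487, 0.227] pointing down, gripper open.
Joint ranges: [-2.53, 2.53], [-0.77, 2.02], [0.04, 2.7], [-1, 4.14], [0.28, 2.66], [-3.11, 3.11]. Speed limits (rad/s): [2.57, 2.57, 3.14, 3.14, 3.14, 3.14].

## Interface

Orientations are given as [roll, pitch, yaw] about the fixed x, y, z axes, in that order (R = Rz(yaw) Ry(pitch) Rx(roll)).
In Python, from cell import robot, read_camera, nets gives the robot as it stands. The module is installed in compiled form; this text tells all that it offers.
- The arm moves only by the tool carry_out, never from a script. Its arguments are lists of equal length, an entry for each row: "translation": the shift along the tool's x, y, z in m, a list of three; "turn": the turn, a rotation vector about the tool's x, y, z in rad, a list of three; "gripper": the gripper's target within -1 to 1 (shut at 1, half-way at 0, fully open at -1). A call has 1 to 10 rows; each row shifts and turns the commanded pose from where the row before left it, along the tool's axes as they then stand; what a row does not reach is not made up. A row lasts 1/10 s, in which the tool goes at most 50 mm and 8.59 degrees, less where a joint would pass 70% of its speed; a pose out of reach is approached as far as the arm can. A call with a gripper value outside its range is refused whole. The fingers move at their own pace and stop on an object; "squeeze" is the grip in N (left out, the last holds). Time passes only in rows, so rows that do not move let the fingers close. It gives the time, the measured TCP pose, the force and the opening at its end, in the units of the state.
- robot.observe(): the state, without advancing time (a new reading comes with each control period).
- read_camera(name): name is "side" or "top" or "wrist"; returns a dict with "img" (400x640x3 uint8, red, green, blue), "fx", "fy", "cx", "cy" (pixels), "world_from_camera" (4x4, takes a point from camera to world coordinates). Camera axes: x right, y down, z forward; pixel columns grow to the right and rows downward; lengths in m; the calibration is good to about 2 mm. A picture is of the moment at which its call begins. There is no depth.
- robot.hand_in(): hands the job in, once; it reports no verdict.
Trained networks look in a picture, given as the dict that the camera call returned (one of the last four; its "shot" number tells which), for a name from the list of things; names that differ only in an ending like _2 or _b are one class to them, and where a whole thing is asked for, a point or a joint stands for the part that bears it (a point fixed in the world has none). Each returns a list of dicts, best first, with "score" (0 to 1); they miss things now and then, are a little off and sometimes report something else, mostly with a low value. They report only what shows in the picture. A call takes as long as a camera call. They do not tell look-alikes from the thing itself.
- nets.regions_of(picture, name): "region" (400x640 bool, what is visible of it) and "pixel" ([column, row] in pixels, amid what is visible of it).
- nets.tip_of(picture, name): "pixel" ([column, row] in pixels: a listed point, or the origin of a listed thing).
The state is a dict: "time": time; "qpos": joint angles; "qvel": joint speeds; "joint_efforts": joint torques, N m; "tool_pos": TCP position; "tool_rot": TCP orientation; "contact_force": force on the tool from outside, world axes, zero at the start; "torque": the same for the moment, N m; "opening": finger opening in m.
Only numpy, scipy, OpenCV 4.12 (cv2) and the standard library are available. Lean on these libraries where they do the work, as an engineer would, in place of code of your own. Each camera call takes 0.05 s, during which the arm holds its last target. There are 200 camera calls.

## Task

Open the stone sample case; its cam lever is already turned clear. With a fingertip hold the red sprung catch down inside the chrome pull and, keeping it down, push the pull along so that the clear lid slides over the catch; go on pushing gently until the whole lid has passed and the catch springs up behind it. Do not lift or force the lid, and leave the cup, the tweezer and the probe where they are.

Things in the scene. Friction and masses are not known exactly. Their poses are not given: they have to be found in the camera images.
- case: Fixed sample case, 160 (its x) x 300 (its y) x 61 mm high. Origin: centre of its underside, on the cabinet top; z up. The lid opens towards its +y. Black deck around the catch: z = 48 mm, y = -45 to +145. Side rails, top z = 61, hold the lid down by lips reaching in to x = +-58. A chrome cam lever, unlocked, lies along the +x rail, up to z = 74. An end wall stops the lid after 144 mm.
- catch (a joint): Travel of the sprung catch in m: 0 = up, 0.0095 = right down (all but flush with the deck). It stops the lid unless pressed by at least 0.0075. The spring pushes back with about 2 N when up and 3.5 N right down, and lifts the catch again once nothing covers it; the lid itself keeps it down while over it.
- catch_top (a point): Centre of the flat top of the catch, a red pad 28 x 28 mm, at x = 0, y = -27 mm of the case; moves with it: z = 58 mm when up, 48.5 mm right down. It stands in the opening of the lid's chrome pull, 2 mm in front of the shut lid's panel and 4 mm short of the cross bar.
- lid: Sliding lid, loose on runners between the rails, 0.28 kg: clear panel 128 (x) x 100 (y) x 5 mm with a chrome pull on its +y edge. Origin: centre of the panel's underside; axes as the case's. Shut, it lies at y = -93, z = 51 mm of the case. The whole panel is past the catch after 130 mm of travel towards +y (origin at y = +37); the stop comes at 144 mm.
- pull (a point): On the lid, middle of the upper edge of the pull's cross bar face that looks to the catch, 84 mm from the lid's origin in +y, 12 mm above it. Bar: 84 mm long, 10 wide, 12 high; two arms 5 mm thick join it to the panel. Opening between panel and bar: 64 (x) x 34 mm (y), catch and deck show through. Push this face towards +y to open; sliding takes 1 to 2 N.
- cup: Clear polycarbonate stone cup, 44 mm across, 34 mm high, standing near the case's +x side. Origin: centre of its underside.
- tweezer: Stainless tweezer, 143 mm long (its x), 15 mm wide, 9 mm high, lying near the case's -x side. Origin: middle of its length, on the cabinet top.
- probe: Graphite-grey hexagonal probe, pencil-sized, 142 mm long (its x) and 7 mm thick, lying on the mat block. Origin: middle of its 130 mm shaft, at its underside.
- mat_block: Grey rubber stone mat block, fixed, 70 mm (x) by 120 mm (y) by 14 mm high, on the case's +x side. Origin: centre of its underside.
There are look-alikes about, which are no part of the job. Several things have the shape of the lid; the one meant has the colours described above.

How it is judged:
On the way:
1. the catch is pressed down while the lid is still shut (value of joint catch above 0.0065 m and y of lid in the frame of case below -0.087 m), for 0.1 s.
At the end, for the whole second after the job is handed in: The whole lid lies on its runners beyond the catch (at least 130 mm open, flat and at rest) and the catch stands up again behind it, within 2 mm of its top (y of lid in the frame of case above 0.0365 m and value of joint catch below 0.002 m and z of lid in the frame of case below 0.054 m and angle between the y axis of lid and the y axis of case, either way round below 0.06 rad and linear speed of lid below 0.02 m/s); the robot touches nothing.
It fails at once if the lid is lifted more than 6 mm off its runners (z of lid in the frame of case above 0.057 m).
It fails at once if the lid is forced or gripped: the fingers load it with more than 35 N (contact force between the fingers and lid above 35 N).
It fails at once if the cup is moved more than 15 mm (distance of cup from where it was at the start of the episode above 0.015 m).
It fails at once if the tweezer is moved more than 15 mm (distance of tweezer from where it was at the start of the episode above 0.015 m).
It fails at once if the probe is moved more than 15 mm (distance of probe from where it was at the start of the episode above 0.015 m).
It also fails if it takes over 38 s, if anything falls off the work surface, if the arm or the gripper's body presses on something with over 40 N, if the wrist force passes 120 N, or if a joint passes its speed limit or range.

## Working session

There is one attempt and no reset: what is moved stays moved. The work goes in short steps, Python scripts to look and compute and a tool call to move; the robot and the scene stay as the last step left them, time stands still between calls to the robot, and variables do not carry over. Pictures are saved under pics/ and viewed, about 8 in all and at most 12, crops included, and the job is handed in when it is done.

Besides the shell and the picture viewer there is one more tool, called after "Emit:" in YAML: its name, and indented under it one key for each argument. carry_out: Moves the arm, as the interface text tells. Its arguments: {"type":"object","properties":{"translation":{"type":"array","items":{"type":"array","items":{"type":"number"}}},"turn":{"type":"array","items":{"type":"array","items":{"type":"number"}}},"gripper":{"type":"array","items":{"type":"number"}},"squeeze":{"type":"number"}},"required":["translation","turn","gripper"]}

```bash
mkdir -p pics; cat > h.py <<'E'
import numpy as np, cv2
from cell import robot, read_camera, nets
def save(p,n,crop=None,scale=1):
    im=p["img"][:,:,::-1].copy()
    if crop: x0,y0,x1,y1=crop; im=im[y0:y1,x0:x1]
    if scale!=1: im=cv2.resize(im,None,fx=scale,fy=scale)
    cv2.imwrite("pics/"+n,im)
def ray(p,px):
    T=np.array(p["world_from_camera"]); d=T[:3,:3]@np.array([(px[0]-p["cx"])/p["fx"],(px[1]-p["cy"])/p["fy"],1]); return T[:3,3],d/np.linalg.norm(d)
def atz(p,px,z):
    o,d=ray(p,px); return o+d*(z-o[2])/d[2]
def proj(p,P):
    T=np.linalg.inv(np.array(p["world_from_camera"])); q=T[:3,:3]@np.array(P)+T[:3,3]; return [p["fx"]*q[0]/q[2]+p["cx"],p["fy"]*q[1]/q[2]+p["cy"]]
def tri(obs):
    A=np.zeros((3,3));b=np.zeros(3)
    for p,px in obs:
        o,d=ray(p,px);M=np.eye(3)-np.outer(d,d);A+=M;b+=M@o
    return np.linalg.solve(A,b)
E
cat > a.py <<'E'
from h import *
print(robot.observe())
ims=[]
for n in ["top","side"]:
    p=read_camera(n); ims.append(p["img"]); save(p,n+"0.png")
    print(n,np.round(p["world_from_camera"],3).tolist(),p["fx"])
    for t in ["case","catch_top","lid","pull","cup","tweezer","probe","mat_block"]:
        print(t,[(np.round(r["pixel"],1).tolist(),round(r["score"],2)) for r in nets.tip_of(p,t)[:3]])
E
python3 a.py
```

```text
{'time': 0.0, 'qpos': array([-1.33402434e+00,  3.42710875e-01,  1.52503385e+00,  2.14289082e-05,
        1.27540474e+00, -1.46000854e-01]), 'qvel': array([-0.00048471, -0.0003226 ,  0.00054818, -0.00064608,  0.0004763 ,
       -0.0012772 ]), 'joint_efforts': array([-1.22250778e-03, -4.31246281e+01, -2.44219655e+01,  7.16268551e-02,
        5.59550640e-02, -1.17703407e-04]), 'tool_pos': array([ 0.196012  , -0.4865873 ,  0.22604525]), 'tool_rot': array([-3.14134589e+00,  1.53726488e-03, -1.18802955e+00]), 'contact_force': array([-0.02773798,  0.01567348, -0.0687187 ]), 'torque': array([ 0.01514222,  0.0057332 , -0.00706758]), 'opening': 0.09134598944323269}
top [[-0.017, -0.985, 0.173, 0.402], [-1.0, 0.015, -0.008, -0.165], [0.005, -0.173, -0.985, 1.219], [0.0, 0.0, 0.0, 1.0]] 414.88101523821507
case [([286.6, 223.6], 0.74)]
catch_top [([296.3, 221.1], 0.46)]
lid [([375.0, 167.6], 0.93), ([443.5, 205.5], 0.92), ([386.3, 250.0], 0.91)]
pull [([353.4, 157.0], 0.88), ([453.9, 178.2], 0.82), ([294.1, 222.5], 0.74)]
cup [([317.8, 177.2], 0.68)]
tweezer [([305.8, 270.3], 0.63)]
probe [([270.3, 180.0], 0.66)]
mat_block [([259.4, 174.9], 0.9)]
side [[-0.875, -0.256, 0.411, 0.078], [-0.484, 0.44, -0.756, 0.765], [0.013, -0.861, -0.509, 0.711], [0.0, 0.0, 0.0, 1.0]] 511.27768107090554
case [([338.5, 219.6], 0.62), ([315.8, 259.4], 0.56)]
catch_top [([321.6, 231.5], 0.46)]
lid [([309.0, 192.0], 0.91), ([375.3, 171.7], 0.88), ([335.5, 223.1], 0.68)]
pull [([420.6, 217.5], 0.77), ([290.8, 199.8], 0.69), ([358.7, 159.0], 0.64)]
cup [([283.9, 222.5], 0.83)]
tweezer [([377.3, 262.7], 0.57)]
probe [([250.9, 248.1], 0.46), ([281.3, 221.6], 0.27)]
mat_block [([240.5, 252.9], 0.84)]
```

View pics/top0.png

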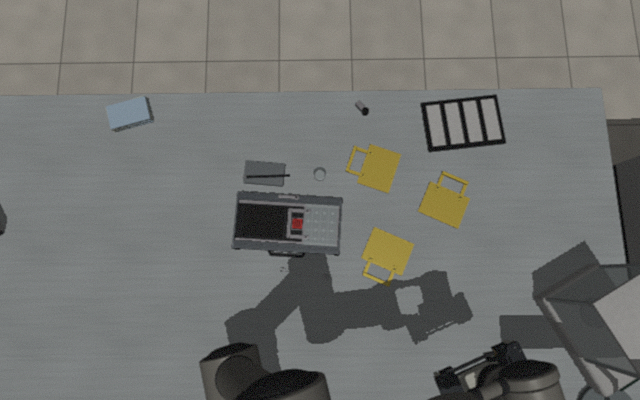

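View pics/side0.png

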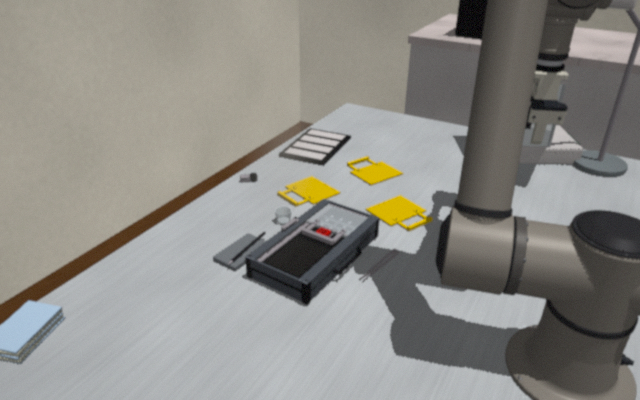

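Both views show the case, with its red catch at top (297,224) and side (323,231). The lid opens to the left in the top view, which is about world +y. The three yellow lid-shaped things are look-alikes. Next I measure the catch and the case's yaw.

```bash
cat > b.py <<'E'
from h import *
def red(p):
    im=p["img"].astype(int); m=((im[...,0]>110)&(im[...,1]<70)&(im[...,2]<70)).astype(np.uint8)
    n,l,s,c=cv2.connectedComponentsWithStats(m); k=1+np.argmax(s[1:,4]); print("red",s[k].tolist(),c[k]); return c[k]
if __name__=="__main__":
    a=read_camera("top");b=read_camera("side")
    ra,rb=red(a),red(b)
    print("tri",tri([(a,ra),(b,rb)]),"z58",atz(a,ra,.058),atz(b,rb,.058))
    r=nets.regions_of(a,"case")[0]; m=r["region"]
    c=max(cv2.findContours(m.astype(np.uint8),0,2)[0],key=cv2.contourArea); bx=cv2.boxPoints(cv2.minAreaRect(c))
    P=[atz(a,q,.061) for q in bx]; print(np.round(P,3).tolist())
    for i in range(4):
        d=P[(i+1)%4]-P[i]; print(np.linalg.norm(d),np.arctan2(d[1],d[0]))
    print(np.mean(P,0))
E
python3 b.py
```

```text
red [292, 219, 10, 10, 72] [296.75  223.375]
red [316, 228, 15, 8, 75] [323.69333333 231.33333333]
tri [ 0.54944719 -0.09273913  0.05738317] z58 [ 0.55044924 -0.09231199  0.058     ] [ 0.547826   -0.09216953  0.058     ]
[[0.469, 0.093, 0.061], [0.648, 0.086, 0.061], [0.624, -0.222, 0.061], [0.446, -0.208, 0.061]]
0.17947906684212522 -0.03695461096359771
0.3097419521181634 -1.647368436288604
0.17910063684970084 3.059251727818769
0.3016002033643592 1.4950218900232701
[ 0.54672479 -0.06271436  0.061     ]
```

Emit:
carry_out:
  translation:
    - [0,0,0]
    - [0,0,0]
    - [0,0,0]
    - [0,0,0]
    - [0,0,0]
    - [0,0,0]
    - [0,0,0]
    - [0,0,0]
  turn:
    - [0,0,-0.14]
    - [0,0,-0.14]
    - [0,0,-0.14]
    - [0,0,-0.14]
    - [0,0,-0.14]
    - [0,0,-0.14]
    - [0,0,-0.14]
    - [0,0,-0.14]
  gripper: [1,1,1,1,1,1,1,1]

```text
time: 1.85
tool_pos: [0.1961, -0.487, 0.2268]
tool_rot: [3.141, -0.0, -0.062]
contact_force: [0.1, 0.2, 0.6]
opening: 0.0324
```

Emit:
carry_out:
  translation:
    - [0.0295,-0.038,0]
    - [0.0295,-0.038,0]
    - [0.0295,-0.038,0]
    - [0.0295,-0.038,0]
    - [0.0295,-0.038,0]
    - [0.0295,-0.038,0]
    - [0.0295,-0.038,0]
    - [0.0295,-0.038,0]
    - [0.0295,-0.038,0]
    - [0,0,0]
  turn:
    - [0,0,0]
    - [0,0,0]
    - [0,0,0]
    - [0,0,0]
    - [0,0,0]
    - [0,0,0]
    - [0,0,0]
    - [0,0,0]
    - [0,0,0]
    - [0,0,0]
  gripper: [1,1,1,1,1,1,1,1,1,1]

```text
time: 2.85
tool_pos: [0.4871, -0.1595, 0.2267]
tool_rot: [-3.14, -0.001, -0.062]
contact_force: [-0.6, -1.1, -0.1]
opening: 0.0004
```

```bash
cat > c.py <<'E'
from b import *
import sys
s=robot.observe(); print(s["time"],s["tool_pos"],s["tool_rot"],s["opening"],s["contact_force"])
p=read_camera("wrist"); save(p,sys.argv[1]); r=red(p)
print("catch z58",atz(p,r,.058)); print(np.round(p["world_from_camera"],3).tolist())
for t in ["pull","catch_top","lid","case"]: print(t,[(np.round(q["pixel"],1).tolist(),round(q["score"],2)) for q in nets.tip_of(p,t)[:2]])
E
python3 c.py w1.png
```

```text
2.85 [ 0.48711578 -0.15949743  0.22667081] [-3.14032761e+00 -1.44232565e-03 -6.20067553e-02] 0.0004047067935875503 [-0.5852393  -1.05297748 -0.07597349]
red [363, 111, 28, 19, 416] [377.21875    120.67548077]
catch z58 [ 0.55135402 -0.09655622  0.058     ]
[[0.998, -0.059, -0.017, 0.493], [-0.062, -0.949, -0.308, -0.075], [0.002, 0.309, -0.951, 0.385], [0.0, 0.0, 0.0, 1.0]]
pull [([526.2, 239.2], 0.88), ([379.8, 97.4], 0.82)]
catch_top [([375.0, 117.9], 0.73)]
lid [([492.9, 284.3], 0.62)]
case [([369.9, 89.8], 0.96)]
```

View pics/w1.png

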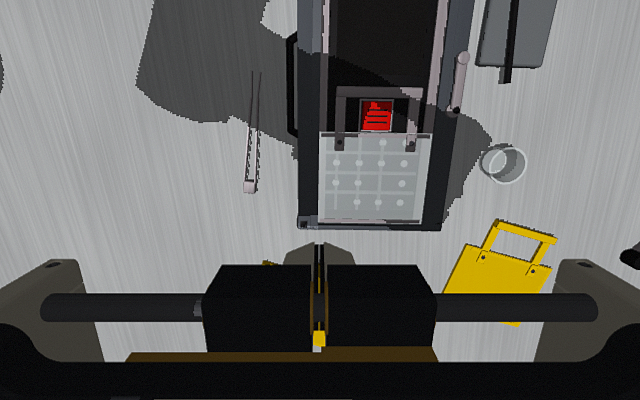

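The catch shows at (376,115), partly shaded, with the pull bar above it at (380,92). The opening direction is up in the image. The gripper is shut.

```bash
python3 - <<'E'
from h import *
p=read_camera("wrist")
def seg(a,b,z):
    A,B=atz(p,a,z),atz(p,b,z);d=B-A;print(np.round(A,4),np.round(B,4),np.linalg.norm(d),np.arctan2(d[1],d[0]))
seg((298,229),(441,229),.061); seg((337,88),(423,88),.063); seg((318,223),(421,223),.056)
seg((319,222),(322,135),.056); seg((421,222),(431,134),.056)
seg((441,229),(473,0),.061)
print(atz(p,(376.5,115),.058))
g=cv2.resize(p["img"][60:240,280:480,::-1],None,fx=4,fy=4,interpolation=cv2.INTER_CUBIC)[:600]; g=cv2.convertScaleAbs(g,alpha=1.6,beta=20)
cv2.imwrite("pics/w1c.png",g)
E
```

```text
[ 0.4579 -0.2134  0.061 ] [ 0.617  -0.2244  0.061 ] 0.15943048307356353 -0.06941032107188334
[ 0.5088 -0.069   0.063 ] [ 0.5914 -0.0748  0.063 ] 0.08281173550110736 -0.06933759169758492
[ 0.4805 -0.2097  0.056 ] [ 0.5961 -0.2177  0.056 ] 0.11586589384820355 -0.06940678258899631
[ 0.4817 -0.2086  0.056 ] [ 0.4914 -0.1131  0.056 ] 0.09601656056002753 1.469625706443974
[ 0.5961 -0.2165  0.056 ] [ 0.6033 -0.1198  0.056 ] 0.09698338205756055 1.4966902139731662
[ 0.617  -0.2244  0.061 ] [ 0.6342 -0.0035  0.061 ] 0.22159872425675295 1.4930984389951838
[ 0.54726613 -0.09699356  0.058     ]
```

View pics/w1c.png

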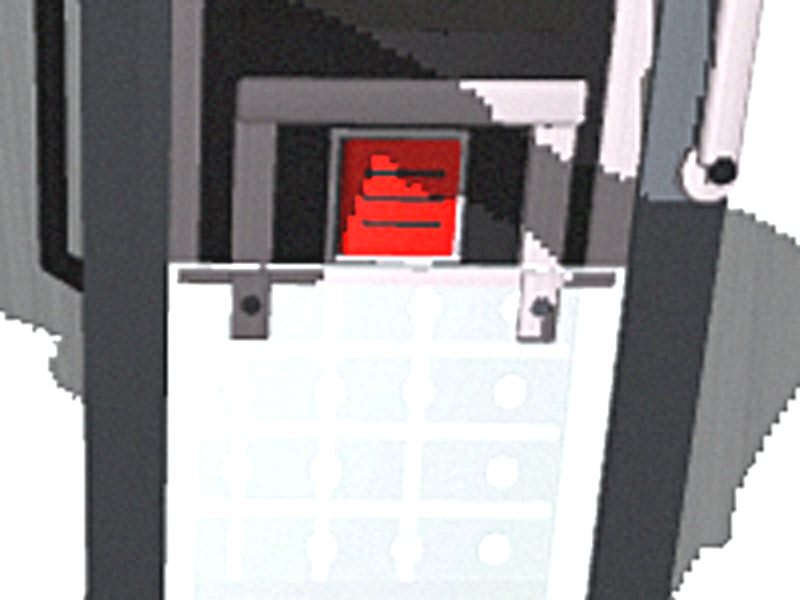

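Emit:
carry_out:
  translation:
    - [0.0116,-0.0144,0]
    - [0.0116,-0.0144,0.025]
    - [0.0116,-0.0144,0.034]
    - [0.0116,-0.0144,0.034]
    - [0.0116,-0.0144,0.034]
    - [0,0,0]
    - [0,0,0]
    - [0,0,0]
  turn:
    - [0,0,0.01]
    - [0,0,0]
    - [0,0,0]
    - [0,0,0]
    - [0,0,0]
    - [0,0,0]
    - [0,0,0]
    - [0,0,0]
  gripper: [1,1,1,1,1,1,1,1]

```text
time: 3.95
tool_pos: [0.548, -0.0979, 0.1015]
tool_rot: [3.141, -0.003, -0.079]
contact_force: [-0.3, 0.2, 0.9]
opening: 0.0004
```

```bash
python3 c.py w2.png
```

```text
3.95 [ 0.54800983 -0.09793702  0.10152715] [ 3.14061974e+00 -2.68658119e-03 -7.94147393e-02] 0.00040638217869125537 [-0.33243814  0.19372205  0.8690566 ]
red [301, 199, 40, 41, 1357] [320.65364775 218.4193073 ]
catch z58 [ 0.55100279 -0.08944683  0.058     ]
[[0.997, -0.076, -0.022, 0.555], [-0.079, -0.947, -0.31, -0.013], [0.003, 0.311, -0.95, 0.259], [0.0, 0.0, 0.0, 1.0]]
pull [([535.4, 347.0], 0.79), ([321.0, 196.8], 0.65)]
catch_top [([318.0, 222.9], 0.59)]
lid []
case [([321.1, 165.4], 0.93)]
```

View pics/w2.png

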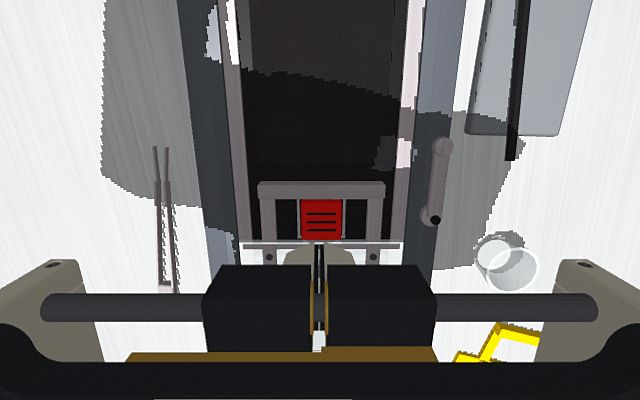

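Emit:
carry_out:
  translation:
    - [0.002,-0.008,0]
    - [0,0,0.01]
    - [0,0,0.01]
    - [0,0,0.01]
    - [0,0,0.005]
    - [0,0,0]
    - [0,0,0]
  turn:
    - [0,0,0]
    - [0,0,0]
    - [0,0,0]
    - [0,0,0]
    - [0,0,0]
    - [0,0,0]
    - [0,0,0]
  gripper: [1,1,1,1,1,1,1]

```text
time: 4.9
tool_pos: [0.5502, -0.0888, 0.0646]
tool_rot: [3.142, 0.0, -0.078]
contact_force: [-0.0, -0.5, 0.1]
opening: 0.0004
```

```bash
python3 c.py w3.png
```

```text
4.9 [ 0.55020991 -0.08876232  0.06455956] [ 3.14150937e+00  1.97283977e-04 -7.80881677e-02] 0.00044515586177169077 [-0.03455329 -0.53254953  0.05892962]
red [296, 235, 47, 14, 465] [319.09247312 239.65806452]
catch z58 [ 0.5519955  -0.07911622  0.058     ]
[[0.997, -0.074, -0.024, 0.558], [-0.078, -0.948, -0.309, -0.004], [0.0, 0.31, -0.951, 0.222], [0.0, 0.0, 0.0, 1.0]]
pull [([320.8, 234.0], 0.88), ([316.5, 189.8], 0.24)]
catch_top [([511.3, 287.7], 0.58)]
lid [([316.7, 343.7], 0.81)]
case [([317.6, 190.1], 0.75)]
```

View pics/w3.png

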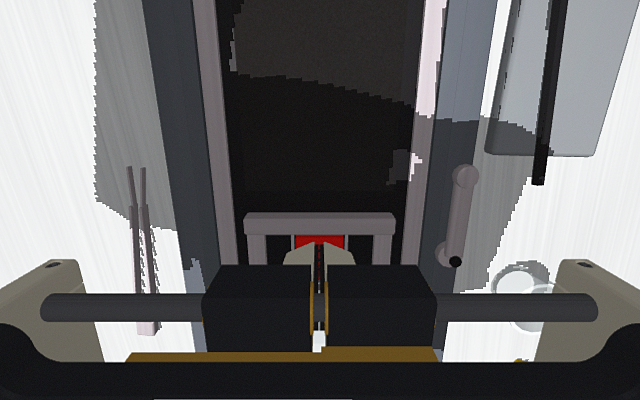

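The catch's far edge shows at row ~236. The bar's near edge is at row ~234 and the fingertip front at ~242, so the tip is inside the opening. I press down next.

Emit:
carry_out:
  translation:
    - [0,0.001,0.001]
    - [0,0,0.003]
    - [0,0,0.003]
    - [0,0,0.003]
    - [0,0,0.003]
    - [0,0,0.0022]
    - [0,0,0]
    - [0,0,0]
  turn:
    - [0,0,0]
    - [0,0,0]
    - [0,0,0]
    - [0,0,0]
    - [0,0,0]
    - [0,0,0]
    - [0,0,0]
    - [0,0,0]
  gripper: [1,1,1,1,1,1,1,1]

```text
time: 5.95
tool_pos: [0.5502, -0.0897, 0.0496]
tool_rot: [3.141, -0.0, -0.078]
contact_force: [-1.0, -0.0, 3.6]
opening: 0.0004
```

Force is 3.6 N at z = 49.6 mm, so the catch is down. Now I push along.

Emit:
carry_out:
  translation:
    - [0,-0.002,0]
    - [0,-0.002,0]
    - [0,-0.002,0]
    - [0,-0.002,0]
    - [0,-0.002,0]
    - [0,-0.002,0]
  turn:
    - [0,0,0]
    - [0,0,0]
    - [0,0,0]
    - [0,0,0]
    - [0,0,0]
    - [0,0,0]
  gripper: [1,1,1,1,1,1]

```text
time: 6.55
tool_pos: [0.5512, -0.0777, 0.0497]
tool_rot: [3.141, -0.001, -0.078]
contact_force: [-0.3, -4.8, 4.4]
opening: 0.0001
```

Emit:
carry_out:
  translation:
    - [0,-0.002,0]
    - [0,-0.002,0]
    - [0,-0.002,0]
    - [0,-0.002,0]
    - [0,0,0]
  turn:
    - [0,0,0]
    - [0,0,0]
    - [0,0,0]
    - [0,0,0]
    - [0,0,0]
  gripper: [1,1,1,1,1]

```text
time: 7.05
tool_pos: [0.5516, -0.0692, 0.0494]
tool_rot: [-3.141, 0.0, -0.078]
contact_force: [-0.7, -1.6, 3.2]
opening: 0.0005
```

```bash
python3 c.py w4.png
```

```text
7.05 [ 0.55157584 -0.06922406  0.04942286] [-3.14128007e+00  2.08176850e-04 -7.77774960e-02] 0.000530177919366605 [-0.70090725 -1.57833628  3.1565617 ]Traceback (most recent call last):
  File "c.py", line 4, in <module>
    p=read_camera("wrist"); save(p,sys.argv[1]); r=red(p)
                                                   ~~~^^^
  File "b.py", line 4, in red
    n,l,s,c=cv2.connectedComponentsWithStats(m); k=1+np.argmax(s[1:,4]); print("red",s[k].tolist(),c[k]); return c[k]
                                                     ~~~~~~~~~^^^^^^^^^
    return _wrapfunc(a, 'argmax', axis=axis, out=out, **kwds)
    return bound(*args, **kwds)
ValueError: attempt to get argmax of an empty sequence
```

View pics/w4.png

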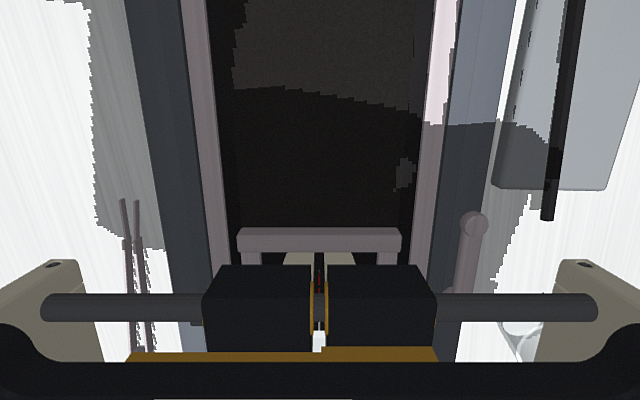

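Emit:
carry_out:
  translation:
    - [0,-0.002,0]
    - [0,-0.003,0]
    - [0,-0.004,0]
    - [0,-0.004,0]
    - [0,-0.004,0]
    - [0,-0.004,0]
    - [0,-0.004,0]
    - [0,-0.004,0]
    - [0,-0.003,0]
    - [0,-0.002,0]
  turn:
    - [0,0,0]
    - [0,0,0]
    - [0,0,0]
    - [0,0,0]
    - [0,0,0]
    - [0,0,0]
    - [0,0,0]
    - [0,0,0]
    - [0,0,0]
    - [0,0,0]
  gripper: [1,1,1,1,1,1,1,1,1,1]

```text
time: 8.1
tool_pos: [0.5543, -0.0355, 0.0495]
tool_rot: [3.141, 0.0, -0.078]
contact_force: [-1.2, -2.0, -1.5]
opening: 0.0007
```

Sliding at 2 N; I keep pushing.

Emit:
carry_out:
  translation:
    - [0,-0.003,0]
    - [0,-0.004,0]
    - [0,-0.004,0]
    - [0,-0.004,0]
    - [0,-0.004,0]
    - [0,-0.004,0]
    - [0,-0.004,0]
    - [0,-0.004,0]
    - [0,-0.004,0]
    - [0,-0.003,0]
  turn:
    - [0,0,0]
    - [0,0,0]
    - [0,0,0]
    - [0,0,0]
    - [0,0,0]
    - [0,0,0]
    - [0,0,0]
    - [0,0,0]
    - [0,0,0]
    - [0,0,0]
  gripper: [1,1,1,1,1,1,1,1,1,1]

```text
time: 9.1
tool_pos: [0.5573, 0.0025, 0.0495]
tool_rot: [3.142, -0.0, -0.078]
contact_force: [0.2, -2.3, -1.5]
opening: 0.0007
```

Emit:
carry_out:
  translation:
    - [0,-0.003,0]
    - [0,-0.004,0]
    - [0,-0.004,0]
    - [0,-0.004,0]
    - [0,-0.004,0]
    - [0,-0.004,0]
    - [0,-0.004,0]
    - [0,-0.003,0]
    - [0,-0.002,0]
    - [0,0,0]
  turn:
    - [0,0,0]
    - [0,0,0]
    - [0,0,0]
    - [0,0,0]
    - [0,0,0]
    - [0,0,0]
    - [0,0,0]
    - [0,0,0]
    - [0,0,0]
    - [0,0,0]
  gripper: [1,1,1,1,1,1,1,1,1,1]

```text
time: 10.1
tool_pos: [0.5598, 0.0344, 0.0496]
tool_rot: [-3.141, -0.0, -0.078]
contact_force: [0.3, -0.3, -0.3]
opening: 0.0004
```

Emit:
carry_out:
  translation:
    - [0,-0.002,0]
    - [0,-0.003,0]
    - [0,-0.003,0]
    - [0,-0.003,0]
    - [0,-0.003,0]
    - [0,-0.002,0]
    - [0,-0.002,0]
    - [0,-0.002,0]
    - [0,0,0]
  turn:
    - [0,0,0]
    - [0,0,0]
    - [0,0,0]
    - [0,0,0]
    - [0,0,0]
    - [0,0,0]
    - [0,0,0]
    - [0,0,0]
    - [0,0,0]
  gripper: [1,1,1,1,1,1,1,1,1]

```text
time: 11.0
tool_pos: [0.5613, 0.0543, 0.0495]
tool_rot: [-3.141, -0.0, -0.078]
contact_force: [0.8, 0.6, -0.1]
opening: 0.0007
```

```bash
python3 - <<'E'
from h import *
a=read_camera("top");b=read_camera("side")
A=cv2.resize(a["img"][180:260,220:380],None,fx=5,fy=3.7,interpolation=2);B=cv2.resize(b["img"][180:310,230:400],None,fx=4.7,fy=2.3,interpolation=2)
w=np.zeros((600,800,3),np.uint8);w[:A.shape[0],:A.shape[1]]=A;w[300:300+B.shape[0],:B.shape[1]]=B[:300]
cv2.imwrite("pics/e1.png",w[:,:,::-1])
E
```

```text
(no output)
```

View pics/e1.png

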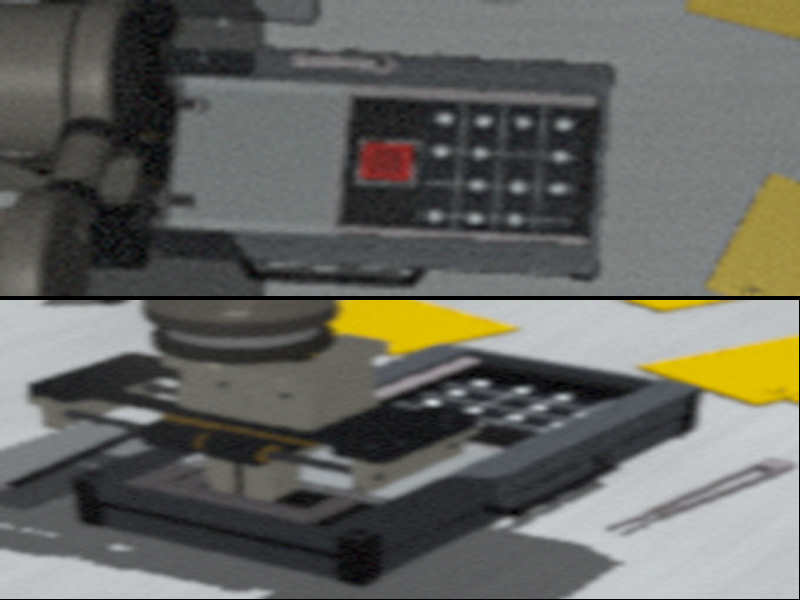

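The lid's trailing edge is about 7 mm past the red catch, so it is open by about 137 mm. I back off 4 mm and lift out.

Emit:
carry_out:
  translation:
    - [0,0.002,0]
    - [0,0.003,0]
    - [0,0,-0.005]
    - [0,0,-0.015]
    - [0,0,-0.03]
    - [0,0,-0.04]
    - [0,0,-0.04]
    - [0,0,-0.03]
    - [0,0,0]
    - [0,0,0]
  turn:
    - [0,0,0]
    - [0,0,0]
    - [0,0,0]
    - [0,0,0]
    - [0,0,0]
    - [0,0,0]
    - [0,0,0]
    - [0,0,0]
    - [0,0,0]
    - [0,0,0]
  gripper: [1,1,1,1,1,1,1,1,1,1]

```text
time: 12.1
tool_pos: [0.561, 0.0489, 0.2101]
tool_rot: [3.142, -0.001, -0.078]
contact_force: [-0.8, 0.3, -0.8]
opening: 0.0004
```

```bash
python3 - <<'E'
from h import *
from b import red
a=read_camera("top");b=read_camera("side")
ra=red(a)
try: print("tri",tri([(a,ra),(b,red(b))]))
except Exception as e: print(e)
for n,z in (("cup",0),("tweezer",0),("probe",.014)):
    print(n,[np.round(q["pixel"],1).tolist() for q in nets.tip_of(a,n)[:1]],[np.round(q["pixel"],1).tolist() for q in nets.tip_of(b,n)[:1]])
A=cv2.resize(a["img"][180:260,220:380],None,fx=5,fy=3.7,interpolation=2);B=cv2.resize(b["img"][180:310,230:400],None,fx=4.7,fy=2.3,interpolation=2)
w=np.zeros((600,800,3),np.uint8);w[:A.shape[0],:A.shape[1]]=A;w[300:300+B.shape[0],:B.shape[1]]=B[:300]
cv2.imwrite("pics/e2.png",w[:,:,::-1])
E
```

```text
red [292, 219, 10, 10, 79] [296.78481013 223.39240506]
red [315, 227, 16, 12, 120] [323.10833333 232.1       ]
tri [ 0.55019842 -0.09247345  0.05504747]
cup [[317.1, 174.5]] [[284.8, 223.6]]
tweezer [[303.9, 273.0]] [[378.4, 265.2]]
probe [[270.3, 177.4]] [[249.9, 247.1]]
```

View pics/e2.png

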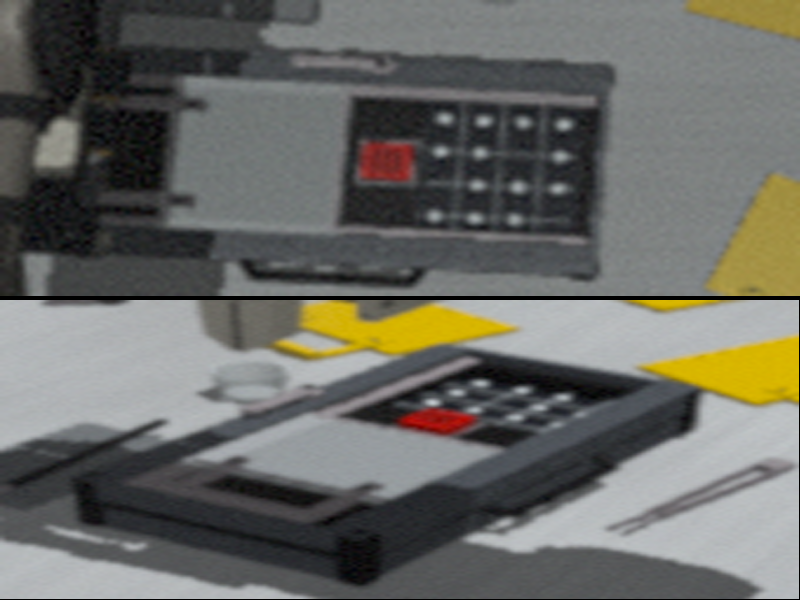

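```bash
python3 -c "
from cell import robot
print(robot.observe()['contact_force']); print(robot.hand_in())"
```

```text
[ 0.1805613  -0.22358611 -0.33059861]
the job is handed in; nothing more can be done
None
```

The lid is open and the job is handed in after about 12 s of the 38 s allowed; no verdict was reported.

**What I did:** With the gripper shut, I pressed the red catch down with the fingertips to z ≈ 49.6 mm, which gave 3.6 N of spring force. Keeping it down, I pushed the pull bar along; the forces I read between moves stayed under 5 N. I then backed off 4 to 5 mm and lifted clear.

**Last checks:**
- **Lid:** It lies flat and straight. Its rear edge is about 7 mm past the catch, so it is open by about 137 mm, measured from the top view and agreeing with the tool's travel. The limits are 130 and 144 mm.
- **Catch:** The red patch is at the same place and size in the top view as at the start, and the side view now shows more of it. Triangulated from both views it came out at z ≈ 55 mm, against 57 mm at the start. I put the difference down to the side of the catch now counting as red, but I did not measure its height any other way.
- **Cup, tweezer and probe:** Their network positions moved by only 1 to 3 pixels. I take that as detection noise; they look undisturbed.
- **Robot:** The arm was clear, with the tool about 210 mm up and no real contact force.

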